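# Hang a nest of hand screens on one hook

### The arm

A 6-joint arm with a two-finger parallel gripper is mounted at the origin on the work surface. World frame = base frame: x ahead of the robot, y to its left, z up, the work surface at z = 0. Lengths are in m, angles in rad, forces in N, time in s.
With the tool pointing down it reaches from about 0.375 to 0.9 m from the base axis. Payload 3.1 kg.
Tool frame: the origin (TCP) lies midway between the tips of the shut fingers; the grasp point (between the pads) lies 19 mm behind it (manip.tcp_to_grasp is the distance from the TCP to the grasp point, in m); z points along the fingers, y is the line along which they close (so a half turn about z gives the same grasp; the last joint's range is limited). The gripper opens to 85 mm and grips with 20 to 120 N. Pads are 22 mm wide; open, the fingers measure 114 mm over their backs; the gripper's body (76 mm by 85 mm) begins 54 mm behind the grasp point. The pads swing forward as they close: fully open they stand 13 mm farther back than shut.
Start: joints at [-1.409, 0.527, 1.433, -0, 1.181, -0.178], TCP at [0.208, -0.589, 0.231] pointing down, gripper open.
Joint ranges: [-3.08, 3.08], [-0.75, 2.2], [0.22, 2.44], [-1.43, 4.57], [0, 2.65], [-2.85, 2.85]. Speed limits (rad/s): [2.79, 2.79, 3.14, 3.14, 3.14, 3.14].

### API

Orientations are given as a unit quaternion [x, y, z, w].
In Python, from station import manip gives the robot as it stands. The module is installed in compiled form; this text tells all that it offers.
- The arm moves only by the shell command python3 -m crank 'ROWS' [OPENING] [FORCE]. ROWS is JSON, a list of rows, each a list of 2 entries, a list of its own where there are three numbers: the shift along the tool's x, y, z in cm, then the turn about the tool's z in degrees. In form: [[[x, y, z], spin], ...]. A call has 1 to 10 rows; each row is the pose to reach, as a shift and turn from the pose commanded when the call began, along the tool's axes at that moment; what a row does not reach only later rows make up. A row lasts 1/10 s, in which the tool goes at most 50 mm and 8.59 degrees, less where a joint would pass 70% of its speed; a pose out of reach is approached as far as the arm can. A call with a gripper value outside its range is refused whole. OPENING is the finger opening in cm, from 0 to 8.54, set as the call begins (- or left out, the last holds). The fingers move at their own pace and stop on an object; FORCE is the grip in N (left out, the last holds). Time passes only in rows, so rows that repeat a pose let the fingers close. It gives the time, the measured TCP pose, the force and the opening at its end, in the units of the state.
- manip.sense(): the state, without advancing time (a new reading comes with each control period).
- manip.snapshot(name): name is "scene" or "top"; returns the picture (420x560x3 uint8, red, green, blue); there is no depth.
- manip.camera_params(name): a dict with "fx", "fy", "cx", "cy" (pixels), "k1" (the pictures are not rectified: a ray, as slopes to the right and down, at radius r is drawn at 1 + k1 r^2 times it, then the intrinsics apply), "pose" (4x4, takes a point from camera to world coordinates). Camera axes: x right, y up, looking along -z (the intrinsics and any distortion apply to the point x, -y, -z); pixel columns grow to the right and rows downward; lengths in m; the calibration is good to about 2 mm. A picture is of the moment at which its call begins. camera_params takes no time and is no camera call.
- manip.sign_off(): hands the job in, once; it reports no verdict.
The state is a dict: "t": time; "q": joint angles; "qd": joint speeds; "tau": joint torques, N m; "tcp_pos": TCP position; "tool_rot": TCP orientation; "force": force on the tool from outside, world axes, zero at the start; "ft_torque": the same for the moment, N m; "finger_gap": opening from 0.0 (shut) to 1.0 (fully open).
Only numpy, scipy, OpenCV 4.12 (cv2) and the standard library are available. Lean on these libraries where they do the work, as an engineer would, in place of code of your own. Each camera call takes 0.05 s, during which the arm holds its last target. There are 200 camera calls.

### The job

The washed hand screens are standing on the bench: hang all three on the one hook of the timber board, the largest first, then the middle one, then the smallest, each nested inside the one before with its mouth facing away from the board. Slide each along the hook gently until it is fully home (the largest with its back against the board, the others with their eye collars up against the one before) and let it hang freely there before fetching the next. Never force a screen: keep its push on the hook, the board and the other screens under 25 newtons; and leave the glass lumps and the brush alone.

Things in the scene. Friction and masses are not known exactly. Their poses are not given: they have to be found in the camera images.
- board: upright redwood board 190 mm wide, 38 mm thick, 232 mm high, braced foot behind it, aluminium strut rail along its top edge from 232 to 266 mm high. Origin: middle of the front face's lower edge, on the bench. z up, x along the width; the front is the plane y = 0 and looks to -y. Screens hang on it with their axes turned like the board's, the three eyes 28, 44 and 60 mm in front of it.
- hook_mark (a point): point on the board's front plane, mid-width, 250 mm high, axes as the board: the hook's root if it were centred. The hook is clamped in slots, tightened by eye: its root is really anywhere within 12 mm sideways (x) and 12 mm up or down (z) of this point, so feel for it. It is rigid, an 8 mm thick steel rod along -y: level and straight for 112 mm, then an upturned tip.
- tip_mark (a point): centre of the rounded end of the hook's tip if the hook were centred: 120 mm in front of the board, 9 mm above the root's centre (the real tip is off by as much as the root). The tip turns up 45 degrees over the last 8 mm; its highest point is 13 mm above the root's centre. An eye goes over it with the handle upright, with about 7 mm to spare in height and 7 mm in width.
- screen_large: the largest hand screen: open aluminium tray 150 mm wide (x), 116 mm high (z), 56 mm deep (y), 3 mm sheet, wire mesh across its back, dark orange handle with a black rubber grip on top; stands upright on the bench, handle up. Origin: centre of its underside; z up along the handle. The open mouth faces -y, 28 mm from the origin, the mesh back +y, 28 mm from it.
- screen_large_eye (a point): centre of the handle's hanging eye, 163 mm straight above the tray's underside centre; axes as the screen. A hole along y, 15 mm wide (x), 24 mm high (z), in a collar 16 mm thick (y), 27 mm wide, 36 mm high. Above it a flat black grip tab 27 mm wide (x), 12 mm thick (y), 18 to 52 mm over this point: pinch it across x. Below, the handle cranks forward to the tray's mouth edge.
- screen_middle: the middle hand screen: open aluminium tray 122 mm wide (x), 90 mm high (z), 56 mm deep (y), 3 mm sheet, wire mesh across its back, yellow handle with a black rubber grip on top; stands upright on the bench, handle up. Origin: centre of its underside; z up along the handle. The open mouth faces -y, 28 mm from the origin, the mesh back +y, 28 mm from it.
- screen_middle_eye (a point): centre of the handle's hanging eye, 150 mm straight above the tray's underside centre; axes as the screen. A hole along y, 15 mm wide (x), 24 mm high (z), in a collar 16 mm thick (y), 27 mm wide, 36 mm high. Above it a flat black grip tab 27 mm wide (x), 12 mm thick (y), 18 to 52 mm over this point: pinch it across x. Below, the handle cranks forward to the tray's mouth edge.
- screen_small: the smallest hand screen: open aluminium tray 94 mm wide (x), 64 mm high (z), 56 mm deep (y), 3 mm sheet, wire mesh across its back, blue handle with a black rubber grip on top; stands upright on the bench, handle up. Origin: centre of its underside; z up along the handle. The open mouth faces -y, 28 mm from the origin, the mesh back +y, 28 mm from it.
- screen_small_eye (a point): centre of the handle's hanging eye, 137 mm straight above the tray's underside centre; axes as the screen. A hole along y, 15 mm wide (x), 24 mm high (z), in a collar 16 mm thick (y), 27 mm wide, 36 mm high. Above it a flat black grip tab 27 mm wide (x), 12 mm thick (y), 18 to 52 mm over this point: pinch it across x. Below, the handle cranks forward to the tray's mouth edge.
- glass_a: teal lump of slag glass, about 85 mm across and 65 mm high, on the bench; origin under its middle. Leave it alone.
- glass_b: pale teal lump of slag glass, about 95 mm across and 55 mm high, on the bench; origin under its middle. Leave it alone.
- glass_c: dark green lump of slag glass, about 60 mm across and 45 mm high, on the bench; origin under its middle. Leave it alone.
- brush: flat brush with a wooden handle lying on the bench, about 200 mm long, x along its length. Leave it alone.
Mind the look-alikes: they are no part of the job. What is shaped like the screen_middle but red is not meant. What is shaped like the screen_large but blue or green is not meant.

How it is judged:
By the outcome, as a careful person would: the job done as asked, in the order asked, and still so for the second after the job is handed in, with the robot touching nothing.
It also fails if it takes over 72 s, if anything falls off the work surface, if the arm or the gripper's body presses on something with over 40 N, if the wrist force passes 120 N, or if a joint passes its speed limit or range.

## Working session

There is one attempt and no reset: what is moved stays moved. The work goes in short steps, Python scripts to look and compute and a shell command to move; the robot and the scene stay as the last step left them, time stands still between calls to the robot, and variables do not carry over. Pictures are saved under pics/ and viewed, on a budget of 10 in all, crops included, one or two more only if the job needs it, and the job is handed in when it is done.

```bash
mkdir -p pics; python3 - <<'E'
from station import manip
import cv2,numpy as np
np.set_printoptions(precision=4,suppress=True)
s=manip.sense(); print(s)
print(manip.tcp_to_grasp)
for n in("scene","top"):
    p=manip.camera_params(n);print(n,p)
    cv2.imwrite(f"pics/{n}0.png",manip.snapshot(n)[:,:,::-1])
E
```

```text
{'t': 0.0, 'q': array([-1.4095,  0.5285,  1.4339, -0.    ,  1.1814, -0.1785]), 'qd': array([ 0.0019, -0.0013, -0.0008, -0.0011, -0.0007, -0.0007]), 'tau': array([  0.0004, -44.2343, -17.8025,  -0.    ,   0.0085,  -0.    ]), 'tcp_pos': array([ 0.2082, -0.5885,  0.2303]), 'tool_rot': array([ 0.9856,  0.1691,  0.    , -0.0011]), 'force': array([ 0.3714,  1.1499, -0.0392]), 'ft_torque': array([ 0.0149,  0.0003, -0.0095]), 'finger_gap': 1.0002949215867731}
0.0187
scene {'fx': 444.74719723107705, 'fy': 444.74719723107705, 'cx': 277.3042936833917, 'cy': 209.22517789717418, 'k1': -0.11540896761247108, 'pose': array([[ 0.3428, -0.6632,  0.6653,  1.1496],
       [ 0.9394,  0.2431, -0.2417, -0.2961],
       [-0.0015,  0.7079,  0.7063,  0.9078],
       [ 0.    ,  0.    ,  0.    ,  1.    ]])}
top {'fx': 527.2470480866463, 'fy': 527.2470480866463, 'cx': 279.39010384536664, 'cy': 205.58540151033688, 'k1': -0.12798033544586596, 'pose': array([[-0.0207,  0.9829, -0.1832,  0.2131],
       [-0.9997, -0.0185,  0.014 , -0.0449],
       [ 0.0104,  0.1834,  0.983 ,  1.6838],
       [ 0.    ,  0.    ,  0.    ,  1.    ]])}
```

View pics/scene0.png

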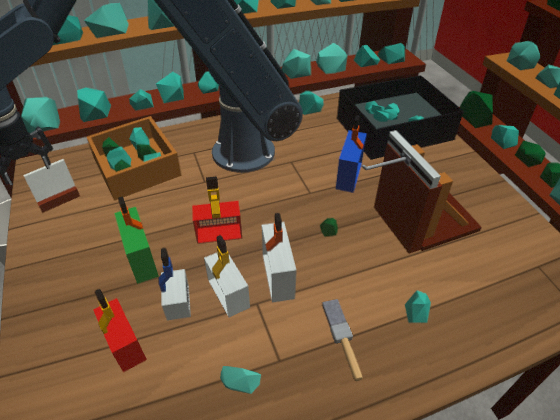

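View pics/top0.png

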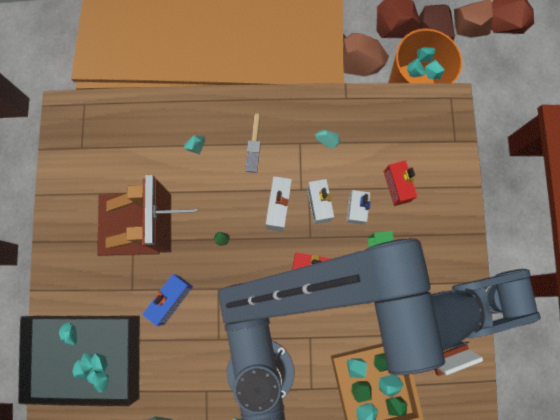

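```bash
cat > h.py <<'E'
import numpy as np,cv2
from station import manip
np.set_printoptions(precision=4,suppress=True)
P={n:manip.camera_params(n) for n in("scene","top")}
def ray(n,px):
    p=P[n];d=np.array([(px[0]-p["cx"])/p["fx"],(px[1]-p["cy"])/p["fy"]]);u=d.copy()
    for _ in range(20):u=d/(1+p["k1"]*(u@u))
    R=p["pose"][:3,:3];v=R@np.array([u[0],-u[1],-1]);return p["pose"][:3,3],v/np.linalg.norm(v)
def onz(n,px,z):
    o,v=ray(n,px);return o+v*(z-o[2])/v[2]
def tri(a,b):
    o1,v1=ray("scene",a);o2,v2=ray("top",b)
    s=np.linalg.lstsq(np.c_[v1,-v2],o2-o1,rcond=None)[0]
    p,q=o1+s[0]*v1,o2+s[1]*v2;return (p+q)/2,np.linalg.norm(p-q)
def proj(n,X):
    p=P[n];c=np.linalg.inv(p["pose"])@np.r_[X,1];u=np.array([c[0],-c[1]])/-c[2]
    u=u*(1+p["k1"]*(u@u));return u*[p["fx"],p["fy"]]+[p["cx"],p["cy"]]
def crop(im,x0,y0,x1,y1,w,h):
    return cv2.resize(im[y0:y1,x0:x1],(w,h),interpolation=cv2.INTER_CUBIC)
E
python3 - <<'E'
import cv2,numpy as np
from h import crop
s=cv2.imread("pics/scene0.png");t=cv2.imread("pics/top0.png")
a=np.hstack([crop(s,150,205,310,325,400,300),crop(t,260,160,380,250,400,300)])
b=np.hstack([crop(s,350,130,450,205,400,300),crop(t,110,165,210,240,400,300)])
cv2.imwrite("pics/c1.png",np.vstack([a,b]))
E
```

```text
(no output)
```

View pics/c1.png

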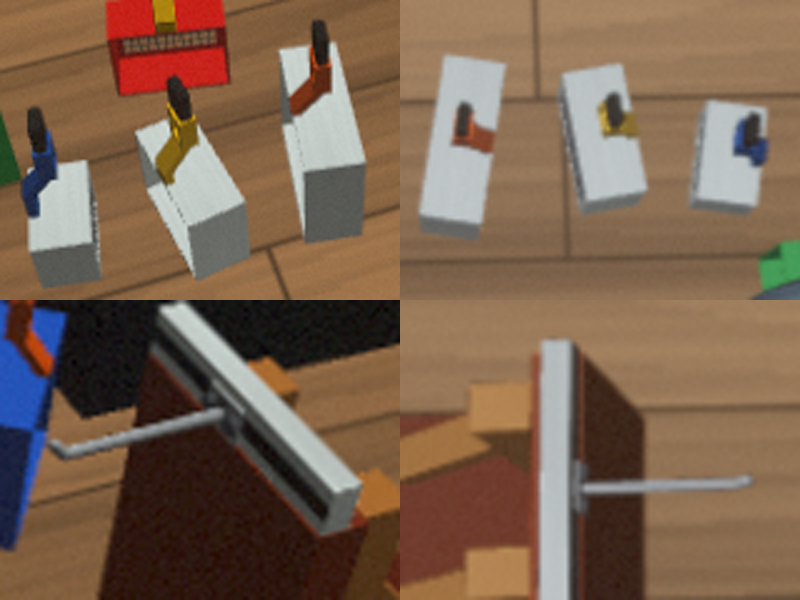

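```bash
python3 - <<'E'
from h import *
T=lambda x,y:(260+(x-400)*.3,160+y*.3)
def C(n,pts,z):
    w=np.array([onz("top",T(*p),z) for p in pts]);c=w.mean(0)
    e=(w[0]-w[3]+w[1]-w[2]);d=w[1]-w[0]
    print(n,c,"long axis deg from x:",np.degrees(np.arctan2(e[1],e[0])),"edges",np.linalg.norm(w[0]-w[3]),np.linalg.norm(w[1]-w[2]),np.linalg.norm(w[1]-w[0]),np.linalg.norm(w[2]-w[3]))
C("L",[(445,55),(507,66),(482,226),(420,217)],.116)
C("M",[(560,73),(622,64),(646,190),(583,203)],.09)
C("S",[(706,101),(766,107),(757,203),(697,195)],.064)
S=lambda x,y:(150+x*.4,205+y*.4)
for n,a,b in(("L",(320,24),(467,106)),("M",(175,80),(614,97)),("S",(36,110),(754,116))):
    print(n,"tabtop",*tri(S(*a),T(*b)))
S2=lambda x,y:(350+x*.25,130+(y-300)*.25);T2=lambda x,y:(110+(x-400)*.25,165+(y-300)*.25)
for n,a,b in(("tip",(54,445),(748,481)),("bend",(64,454),(740,486)),("root",(220,414),(585,488))):
    print(n,*tri(S2(*a),T2(*b)))
# board: rail front top edge z=.266, in top view
for p in((576,341),(572,599),(543,340)):print("rail",onz("top",T2(*p),.266))
# rail from scene: front-bottom etc
for p in((165,305),(330,490),(358,488),(185,303)):print("railS",onz("scene",S2(*p),.266))
E
```

```text
L [ 0.5161 -0.0665  0.116 ] long axis deg from x: -9.847334166742838 edges 0.15177462936652905 0.14982710450594905 0.057748605896109736 0.056456127799391145
M [ 0.5264 -0.1959  0.09  ] long axis deg from x: 8.236745129024683 edges 0.12409887545308237 0.12082218220487505 0.05872278671473159 0.05956384421613213
S [ 0.5109 -0.3194  0.064 ] long axis deg from x: -8.135518359761818 edges 0.09074352480157859 0.092744908505299 0.05737549159244504 0.05695088979092006
L tabtop [ 0.5243 -0.068   0.2272] 0.0010599854978897319
M tabtop [ 0.5322 -0.1969  0.2136] 0.004053856619922443
S tabtop [ 0.5158 -0.3159  0.2043] 0.001600913705313394
tip [0.4708 0.1625 0.2548] 0.0008084639714833717
bend [0.4696 0.1703 0.2447] 0.002520377740282885
root [0.4696 0.2778 0.246 ] 0.0008572402286183206
rail [0.5696 0.2817 0.266 ]
rail [0.3893 0.2803 0.266 ]
rail [0.5709 0.305  0.266 ]
railS [0.3831 0.2872 0.266 ]
railS [0.5702 0.2835 0.266 ]
railS [0.5741 0.2998 0.266 ]
railS [0.3854 0.3005 0.266 ]
```

```bash
python3 - <<'E'
from h import *
S=lambda x,y:(150+x*.4,205+y*.4)
for p in((280,48),(333,42),(364,163),(303,172)):print("L scene corners",onz("scene",S(*p),.116))
for p in((135,132),(242,205),(192,230)):print("M",onz("scene",S(*p),.09))
print("tabtops assuming z:")
for n,a,z in(("L",(320,24),.215),("M",(175,80),.202),("S",(36,110),.189)):print(n,onz("scene",S(*a),z))
T=lambda x,y:(260+(x-400)*.3,160+y*.3)
for n,a,z in(("L",(467,106),.215),("M",(614,97),.202),("S",(754,116),.189)):print(n,onz("top",T(*a),z))
S2=lambda x,y:(350+x*.25,130+(y-300)*.25);T2=lambda x,y:(110+(x-400)*.25,165+(y-300)*.25)
for z in(.24,.25,.26):print(z,onz("scene",S2(140,435),z),onz("top",T2(660,487),z))
s=manip.sense();print(s['tcp_pos'])
E
```

```text
L scene corners [ 0.4395 -0.078   0.116 ]
L scene corners [ 0.4498 -0.0266  0.116 ]
L scene corners [ 0.5978 -0.0528  0.116 ]
L scene corners [ 0.5885 -0.1069  0.116 ]
M [ 0.4721 -0.2341  0.09  ]
M [ 0.5859 -0.1639  0.09  ]
M [ 0.5964 -0.213   0.09  ]
tabtops assuming z:
L [ 0.5131 -0.0633  0.215 ]
M [ 0.5213 -0.1972  0.202 ]
S [ 0.5023 -0.3155  0.189 ]
L [ 0.5267 -0.0687  0.215 ]
M [ 0.5351 -0.1961  0.202 ]
S [ 0.5188 -0.3195  0.189 ]
0.24 [0.4647 0.2266 0.24  ] [0.4702 0.2259 0.24  ]
0.25 [0.4749 0.2188 0.25  ] [0.4684 0.224  0.25  ]
0.26 [0.4852 0.211  0.26  ] [0.4666 0.2222 0.26  ]
[ 0.2082 -0.5886  0.2304]
```

```bash
cat >> h.py <<'E'
def to(x,y,z,yaw):
    """shift (cm, tool axes) and spin (deg) taking the tool to this TCP with tool y along world yaw (deg)"""
    from scipy.spatial.transform import Rotation as Ro
    s=manip.sense();M=Ro.from_quat(s["tool_rot"]).as_matrix()
    d=M.T@(np.array([x,y,z])-s["tcp_pos"])*100
    cur=np.degrees(np.arctan2(M[1,1],M[0,1]));sp=-((yaw-cur+180)%360-180)
    print("to",(x,y,z,yaw),"shift",d.round(2),"spin",round(sp,1),"cur yaw",round(cur,2))
E
python3 -c "
from h import *
to(.516,-.0715,.27,-9.8)"
```

```text
to (0.516, -0.0715, 0.27, -9.8) shift [ 46.25 -38.5   -3.86] spin -60.7 cur yaw -70.53
```

```bash
python3 -m crank '[[[4,-3.3,-4],-8],[[46.2,-38.5,-4],-60.7],[[46.2,-38.5,-4],-60.7],[[46.2,-38.5,-4],-60.7],[[46.2,-38.5,-4],-60.7],[[46.2,-38.5,-4],-60.7],[[46.2,-38.5,-4],-60.7],[[46.2,-38.5,-4],-60.7],[[46.2,-38.5,-4],-60.7],[[46.2,-38.5,-4],-60.7]]' 8.5 40
python3 -c "
from h import *
to(.516,-.0715,.27,-9.8)"
```

```text
t: 1.1
tcp_pos: [0.459, -0.1664, 0.2693]
tool_rot: [0.765, 0.644, -0.0, -0.0]
force: [-0.1, -0.3, -0.6]
finger_gap: 0.999
to (0.516, -0.0715, 0.27, -9.8) shift [10.33  4.   -0.07] spin -0.0 cur yaw -9.85
```

```bash
python3 -m crank '[[[5,2,0],0],[[10.3,4,0],0],[[10.3,4,0],0],[[10.3,4,0],0]]'
python3 - <<'E'
from h import *
a=manip.snapshot("scene")[:,:,::-1];b=manip.snapshot("top")[:,:,::-1]
s=manip.sense();print(s["tcp_pos"],proj("scene",s["tcp_pos"]),proj("top",s["tcp_pos"]))
cv2.imwrite("pics/c2.png",np.hstack([crop(a,200,150,340,290,400,400),crop(b,220,130,340,250,400,400)]))
E
```

```text
t: 1.5
tcp_pos: [0.5157, -0.0721, 0.269]
tool_rot: [0.764, 0.645, -0.0, -0.0]
force: [0.4, 0.0, -0.3]
finger_gap: 0.994
[ 0.5148 -0.0744  0.269 ] [273.297  198.3079] [282.4982 191.8865]
```

View pics/c2.png

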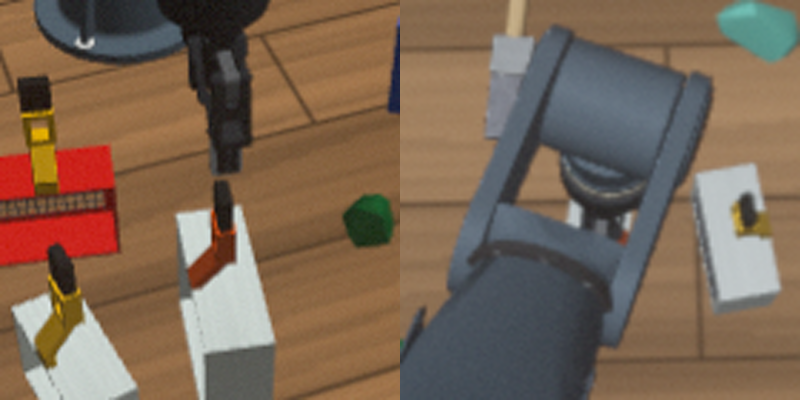

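```bash
python3 -c "
from h import *
print(manip.sense()['tcp_pos'])
to(.516,-.0715,.18,-9.8)"
python3 -m crank '[[[0,0,4.5],0],[[0,0,9],0],[[0,0,9],0],[[0,0,9],0]]'
python3 -c "
from h import *
to(.516,-.0715,.18,-9.8)"
```

```text
[ 0.5148 -0.0744  0.269 ]
to (0.516, -0.0715, 0.18, -9.8) shift [0.31 0.08 8.9 ] spin -0.0 cur yaw -9.82
t: 2.0
tcp_pos: [0.5148, -0.0752, 0.1794]
tool_rot: [0.766, 0.643, -0.001, -0.001]
force: [-0.2, -0.5, 0.6]
finger_gap: 0.993
to (0.516, -0.0715, 0.18, -9.8) shift [ 0.39  0.05 -0.06] spin -0.2 cur yaw -9.97
```

```bash
python3 -m crank '[[[0.35,0,0],0],[[0.35,0,0],0]]'
python3 -m crank '[[[0,0,0],0],[[0,0,0],0],[[0,0,0],0],[[0,0,0],0],[[0,0,0],0],[[0,0,0],0],[[0,0,0],0]]' 0 60
python3 -c "
from h import *
print(manip.sense())"
```

```text
t: 2.2
tcp_pos: [0.5175, -0.071, 0.1817]
tool_rot: [0.765, 0.644, 0.001, 0.002]
force: [0.6, 1.6, 0.1]
finger_gap: 0.998
t: 2.9
tcp_pos: [0.5159, -0.0703, 0.1798]
tool_rot: [0.765, 0.644, -0.0, -0.0]
force: [-1.5, 1.8, 4.8]
finger_gap: 0.306
{'t': 2.9, 'q': array([-0.3502,  0.4607,  1.746 , -0.    ,  0.9351, -0.1787]), 'qd': array([-0.0017,  0.0001,  0.0005,  0.0006,  0.0016, -0.0001]), 'tau': array([ -0.0969, -34.436 , -13.7073,   0.0504,  -0.4977,   0.0229]), 'tcp_pos': array([ 0.5159, -0.0703,  0.1798]), 'tool_rot': array([ 0.7651,  0.644 , -0.0001, -0.0001]), 'force': array([-1.4994,  1.8272,  4.8012]), 'ft_torque': array([0.1159, 0.2531, 0.0023]), 'finger_gap': 0.3063885771539774}
```

```bash
python3 -m crank '[[[0,0,-3],0],[[0,0,-8.7],0],[[0,0,-8.7],0]]'
python3 -c "
from h import *
print(manip.sense())
to(.469,.11,.267,0)"
```

```text
t: 3.2
tcp_pos: [0.5194, -0.0714, 0.2708]
tool_rot: [0.765, 0.644, 0.003, 0.005]
force: [0.9, -0.4, -2.3]
finger_gap: 0.304
{'t': 3.2, 'q': array([-0.35  ,  0.3394,  1.6425,  0.0002,  1.1489, -0.1787]), 'qd': array([-0.0029, -0.0357, -0.0205, -0.0022,  0.1101, -0.0012]), 'tau': array([  0.299 , -35.6833, -16.467 ,  -0.0081,   0.7185,  -0.0042]), 'tcp_pos': array([ 0.5194, -0.0714,  0.2708]), 'tool_rot': array([0.765 , 0.644 , 0.0027, 0.0046]), 'force': array([ 0.8842, -0.3995, -2.2594]), 'ft_torque': array([-0.0605, -0.1845, -0.0347]), 'finger_gap': 0.3038756307849905}
to (0.469, 0.11, 0.267, 0) shift [17.01 -8.06  0.27] spin -9.8 cur yaw -9.82
```

```bash
python3 -m crank '[[[4,-1.8,0],-3],[[8,-3.6,0],-6],[[12,-5.5,0],-9.8],[[15.5,-7,0],-9.8],[[17,-7.7,0],-9.8],[[17,-7.7,0],-9.8],[[17,-7.7,0],-9.8]]'
python3 - <<'E'
from h import *
a=manip.snapshot("scene")[:,:,::-1];b=manip.snapshot("top")[:,:,::-1]
cv2.imwrite("pics/s3.png",a);cv2.imwrite("pics/t3.png",b)
s=manip.sense();print(s);to(.469,.11,.267,0)
e=s["tcp_pos"]+[0,.0045,-.0168];print("eye px",proj("scene",e),proj("top",e))
cv2.imwrite("pics/c3.png",np.hstack([crop(a,310,110,430,230,400,400),crop(b,140,160,260,280,400,400)]))
E
```

```text
t: 3.9
tcp_pos: [0.4689, 0.1102, 0.2655]
tool_rot: [0.707, 0.707, -0.001, -0.0]
force: [-0.9, 0.5, -3.0]
finger_gap: 0.307
{'t': 4.0, 'q': array([-0.0031,  0.2898,  1.7375, -0.0006,  1.1149, -0.0013]), 'qd': array([-0.0099, -0.001 , -0.0069,  0.0065,  0.0043,  0.0025]), 'tau': array([  0.4479, -33.2104, -17.5375,   0.0311,   0.0208,  -0.0023]), 'tcp_pos': array([0.4695, 0.1094, 0.2659]), 'tool_rot': array([ 0.7076,  0.7066, -0.0004, -0.    ]), 'force': array([-0.0564, -0.4258, -3.4217]), 'ft_torque': array([-0.0262, -0.0181, -0.0497]), 'finger_gap': 0.3032144329939674}
to (0.469, 0.11, 0.267, 0) shift [ 0.06 -0.05 -0.11] spin -0.1 cur yaw -0.08
eye px [343.994  172.4117] [214.6669 210.6883]
```

View pics/c3.png

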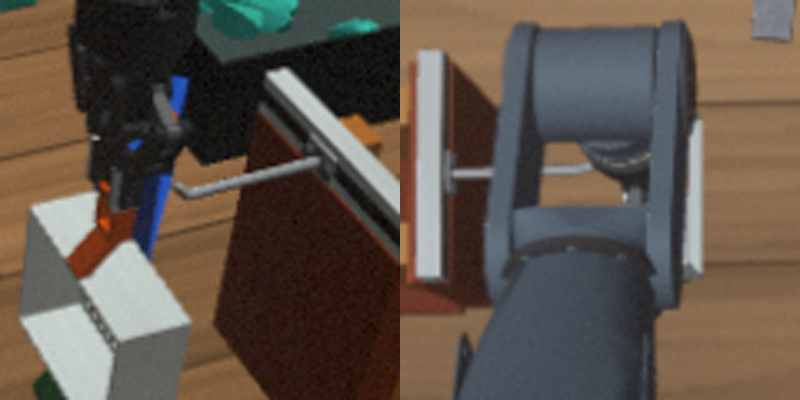

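```bash
python3 - <<'E'
from h import *
def cen(f,u0,u1,v0,v1):
    g=cv2.cvtColor(cv2.imread(f),cv2.COLOR_BGR2HSV).astype(float);out=[]
    for u in range(u0,u1):
        c=g[v0:v1,u];w=np.clip(c[:,2]-c[:,1]*1.0-20,0,None);bg=np.median(w);w=np.clip(w-bg-10,0,None)
        out.append((u,v0+(w*np.arange(v1-v0)).sum()/w.sum()))
    o=np.array(out);k=np.polyfit(o[:,0],o[:,1],1);r=o[:,1]-np.polyval(k,o[:,0])
    print(f,k,"resid",r.std(),o[::5].round(2).tolist());return k
ks=[cen("pics/scene0.png",370,392,150,175)]
kt=cen("pics/top0.png",164,192,205,219)
for y in(.19,.21,.23,.25):
    best=min(((x,z) for x in np.arange(.455,.485,.0003) for z in np.arange(.232,.268,.0003)),key=lambda q:sum((p[1]-np.polyval(k,p[0]))**2 for p,k in((proj("scene",(q[0],y,q[1])),ks[0]),(proj("top",(q[0],y,q[1])),kt))))
    print(y,best)
E
```

```text
pics/scene0.png [ -0.2583 262.1053] resid 0.12267966920331336 [[370.0, 166.62], [375.0, 165.39], [380.0, 163.84], [385.0, 162.82], [390.0, 161.48]]
pics/top0.png [ -0.0333 216.7544] resid 0.04412474437979251 [[164.0, 211.4], [169.0, 211.1], [174.0, 210.87], [179.0, 210.83], [184.0, 210.66], [189.0, 210.42]]
0.19 (np.float64(0.47120000000000123), np.float64(0.2493999999999997))
0.21 (np.float64(0.4709000000000012), np.float64(0.2493999999999997))
0.23 (np.float64(0.4706000000000012), np.float64(0.2493999999999997))
0.25 (np.float64(0.47030000000000116), np.float64(0.2493999999999997))
```

```bash
python3 -m crank '[[[0.5,0.2,-0.35],-1],[[1.5,0.2,-0.35],-1],[[2.8,0.2,-0.35],-1],[[2.8,0.2,-0.35],-1],[[2.8,0.2,-0.35],-1]]'
python3 -m crank '[[[0.5,0,0],0],[[0.5,0,0],0]]'
python3 -m crank '[[[0.4,0,0],0],[[0.4,0,0],0]]'
python3 -m crank '[[[0.4,0,0],0],[[0.4,0,0],0]]'
python3 -m crank '[[[0.4,0,0],0],[[0.4,0,0],0]]'

```

```text
t: 4.5
tcp_pos: [0.471, 0.1388, 0.2698]
tool_rot: [0.701, 0.714, -0.0, 0.0]
force: [-0.4, -0.5, -3.0]
finger_gap: 0.306
t: 4.7
tcp_pos: [0.4711, 0.1437, 0.2699]
tool_rot: [0.701, 0.713, 0.0, -0.0]
force: [0.3, -0.4, -2.7]
finger_gap: 0.306
t: 4.9
tcp_pos: [0.4711, 0.1476, 0.2699]
tool_rot: [0.701, 0.713, 0.0, -0.0]
force: [-0.6, 0.0, -3.4]
finger_gap: 0.305
t: 5.1
tcp_pos: [0.471, 0.1517, 0.27]
tool_rot: [0.701, 0.713, 0.0, -0.0]
force: [0.5, 0.1, -2.2]
finger_gap: 0.308
t: 5.3
tcp_pos: [0.4709, 0.1557, 0.2699]
tool_rot: [0.701, 0.713, 0.0, -0.0]
force: [0.1, 0.2, -3.8]
finger_gap: 0.309
```

```bash
for i in 1; do python3 -m crank '[[[0.4,0,0],0],[[0.4,0,0],0]]'; done
python3 -m crank '[[[0.4,0,0],0],[[0.4,0,0],0]]'
python3 -m crank '[[[0.4,0,0],0],[[0.4,0,0],0]]'
python3 -m crank '[[[0.4,0,0],0],[[0.4,0,0],0]]'
python3 -m crank '[[[0.4,0,0],0],[[0.4,0,0],0]]'
python3 -m crank '[[[0.6,0,0],0],[[0.6,0,0],0]]'

```

```text
t: 5.5
tcp_pos: [0.4709, 0.1597, 0.2699]
tool_rot: [0.701, 0.713, 0.0, -0.0]
force: [0.1, -0.1, -2.9]
finger_gap: 0.307
t: 5.7
tcp_pos: [0.4708, 0.1637, 0.2699]
tool_rot: [0.701, 0.713, 0.0, -0.0]
force: [-0.4, -0.3, -2.8]
finger_gap: 0.304
t: 5.9
tcp_pos: [0.4708, 0.1677, 0.2699]
tool_rot: [0.701, 0.713, 0.0, -0.0]
force: [-0.3, -0.3, -3.3]
finger_gap: 0.306
t: 6.1
tcp_pos: [0.4707, 0.1717, 0.2699]
tool_rot: [0.701, 0.713, 0.0, -0.0]
force: [-0.4, 0.5, -2.4]
finger_gap: 0.302
t: 6.3
tcp_pos: [0.4706, 0.1757, 0.2699]
tool_rot: [0.701, 0.713, 0.0, -0.0]
force: [-0.4, -0.1, -2.0]
finger_gap: 0.31
t: 6.5
tcp_pos: [0.4706, 0.1819, 0.27]
tool_rot: [0.701, 0.713, 0.0, -0.0]
force: [0.0, 0.2, -3.3]
finger_gap: 0.307
```

```bash
python3 -m crank '[[[0,0,0.5],0],[[0,0,0.9],0],[[0,0,0.9],0]]'
python3 -m crank '[[[0,0,0.15],0],[[0,0,0.15],0]]'
python3 -m crank '[[[0,0,0.15],0],[[0,0,0.15],0]]'
python3 -m crank '[[[0,0,0.1],0],[[0,0,0.1],0]]'

```

```text
t: 6.8
tcp_pos: [0.4698, 0.1811, 0.26]
tool_rot: [0.701, 0.713, -0.001, -0.001]
force: [-0.1, 0.1, -2.9]
finger_gap: 0.302
t: 7.0
tcp_pos: [0.4705, 0.1812, 0.2592]
tool_rot: [0.701, 0.713, -0.0, -0.0]
force: [-0.4, 0.5, -2.2]
finger_gap: 0.31
t: 7.2
tcp_pos: [0.4705, 0.1812, 0.2578]
tool_rot: [0.701, 0.713, -0.0, -0.0]
force: [0.2, 0.1, -4.1]
finger_gap: 0.304
t: 7.4
tcp_pos: [0.4704, 0.1813, 0.2569]
tool_rot: [0.701, 0.713, -0.0, -0.0]
force: [0.2, -0.2, -3.4]
finger_gap: 0.308
```

```bash
python3 -m crank '[[[0,0,0.1],0],[[0,0,0.1],0]]'
python3 -m crank '[[[0,0,0.1],0],[[0,0,0.1],0]]'
python3 -m crank '[[[0,0,0.1],0],[[0,0,0.1],0]]'

```

```text
t: 7.6
tcp_pos: [0.4706, 0.1813, 0.2559]
tool_rot: [0.701, 0.713, 0.0, 0.0]
force: [-0.3, 0.3, -3.6]
finger_gap: 0.305
t: 7.8
tcp_pos: [0.4707, 0.1813, 0.2552]
tool_rot: [0.701, 0.713, 0.0, 0.0]
force: [0.4, -0.1, 0.1]
finger_gap: 0.308
t: 8.0
tcp_pos: [0.4708, 0.1813, 0.2544]
tool_rot: [0.701, 0.713, 0.0, 0.0]
force: [-0.3, -0.6, 2.3]
finger_gap: 0.31
```

```bash
python3 -m crank '[[[0,0,-0.4],0],[[1,0,-0.4],0],[[2,0,-0.4],0],[[3,0,-0.4],0],[[4,0,-0.4],0],[[5,0,-0.4],0],[[5,0,-0.4],0],[[5,0,-0.4],0]]'
python3 -m crank '[[[0.4,0,0],0],[[0.8,0,0],0],[[0.8,0,0],0]]'
python3 -m crank '[[[0.2,0,0],0],[[0.4,0,0],0],[[0.4,0,0],0]]'
python3 -m crank '[[[0.2,0,0],0],[[0.2,0,0],0]]'
python3 -c "
from station import manip
print(manip.sense()['ft_torque'])"

```

```text
t: 8.8
tcp_pos: [0.4695, 0.2316, 0.2578]
tool_rot: [0.701, 0.713, -0.0, 0.0]
force: [1.3, -0.6, -2.7]
finger_gap: 0.303
t: 9.1
tcp_pos: [0.4697, 0.2396, 0.258]
tool_rot: [0.701, 0.713, 0.0, 0.0]
force: [-0.2, -0.3, -2.7]
finger_gap: 0.306
t: 9.4
tcp_pos: [0.4695, 0.2435, 0.258]
tool_rot: [0.701, 0.713, 0.0, -0.0]
force: [0.5, 0.6, -3.3]
finger_gap: 0.308
t: 9.6
tcp_pos: [0.4695, 0.2455, 0.2579]
tool_rot: [0.701, 0.713, 0.0, -0.0]
force: [-0.3, 0.1, -2.8]
finger_gap: 0.306
[-0.01687427  0.03641682 -0.03990032]
```

```bash
python3 -m crank '[[[0.15,0,0],0],[[0.15,0,0],0]]'
python3 -m crank '[[[0.15,0,0],0],[[0.15,0,0],0]]'
python3 -m crank '[[[0.1,0,0],0],[[0.1,0,0],0]]'
python3 -m crank '[[[0.1,0,0],0],[[0.1,0,0],0]]'

```

```text
t: 9.8
tcp_pos: [0.4694, 0.247, 0.2579]
tool_rot: [0.701, 0.713, 0.0, -0.0]
force: [0.1, -0.6, -2.2]
finger_gap: 0.305
t: 10.0
tcp_pos: [0.4694, 0.2484, 0.2579]
tool_rot: [0.701, 0.713, 0.0, -0.0]
force: [-0.9, 1.0, -3.5]
finger_gap: 0.307
t: 10.2
tcp_pos: [0.4694, 0.2494, 0.2579]
tool_rot: [0.701, 0.713, 0.0, -0.0]
force: [-0.3, 0.1, -3.4]
finger_gap: 0.308
t: 10.4
tcp_pos: [0.4694, 0.2504, 0.2579]
tool_rot: [0.701, 0.713, 0.0, -0.0]
force: [-0.4, -0.5, -3.0]
finger_gap: 0.308
```

```bash
python3 -m crank '[[[0.1,0,0],0],[[0.1,0,0],0]]'
python3 -m crank '[[[0.1,0,0],0],[[0.1,0,0],0]]'
python3 -m crank '[[[0.1,0,0],0],[[0.1,0,0],0]]'

```

```text
t: 10.6
tcp_pos: [0.4693, 0.251, 0.2579]
tool_rot: [0.701, 0.713, -0.0, 0.0]
force: [0.9, 0.2, -2.0]
finger_gap: 0.307
t: 10.8
tcp_pos: [0.4693, 0.2514, 0.258]
tool_rot: [0.701, 0.713, -0.001, 0.001]
force: [0.8, -4.4, -1.7]
finger_gap: 0.307
t: 11.0
tcp_pos: [0.4693, 0.2517, 0.2581]
tool_rot: [0.701, 0.713, -0.001, 0.001]
force: [0.0, -6.8, -0.4]
finger_gap: 0.303
```

```bash
python3 -m crank '[[[-0.08,0,0.15],0],[[-0.08,0,0.26],0],[[-0.08,0,0.26],0]]'
python3 -m crank '[[[0,0,0],0],[[0,0,0],0],[[0,0,0],0],[[0,0,0],0]]' 5.5
python3 -m crank '[[[0,0,-2],0],[[0,0,-6],0],[[0,0,-8],0],[[0,0,-8],0]]'
python3 - <<'E'
from h import *
a=manip.snapshot("scene")[:,:,::-1];b=manip.snapshot("top")[:,:,::-1]
cv2.imwrite("pics/s4.png",a);cv2.imwrite("pics/t4.png",b)
print(manip.sense()["force"])
cv2.imwrite("pics/c4.png",np.hstack([crop(a,330,90,470,230,400,400),crop(b,100,130,240,270,400,400)]))
E
```

```text
t: 11.3
tcp_pos: [0.4695, 0.2515, 0.256]
tool_rot: [0.701, 0.713, -0.001, 0.001]
force: [-0.2, -6.1, 3.2]
finger_gap: 0.307
t: 11.7
tcp_pos: [0.4694, 0.253, 0.2554]
tool_rot: [0.701, 0.713, 0.0, -0.0]
force: [-0.7, 0.1, -0.3]
finger_gap: 0.643
t: 12.1
tcp_pos: [0.4713, 0.2534, 0.3388]
tool_rot: [0.701, 0.713, 0.004, 0.002]
force: [1.5, 0.9, 0.1]
finger_gap: 0.645
[-0.1     0.6382 -0.1663]
```

View pics/c4.png

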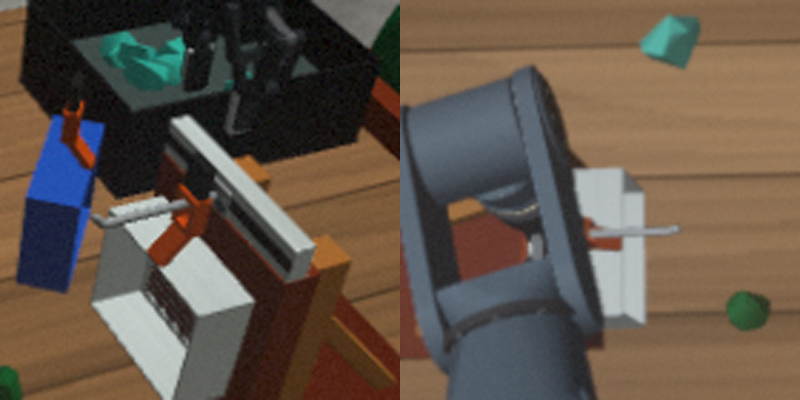

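```bash
python3 -c "
from h import *
to(.5267,-.201,.255,8.2)"
```

```text
to (0.5267, -0.201, 0.255, 8.2) shift [-45.46   4.99   8.  ] spin -7.2 cur yaw 0.98
```

```bash
python3 -m crank '[[[-5,0.5,0],0],[[-10,1,0],-1],[[-15,1.5,0],-3],[[-20,2.1,0],-4],[[-25,2.7,1],-5],[[-30,3.3,3],-6],[[-35,3.8,5],-7.2],[[-40,4.4,7],-7.2],[[-45.4,5,8],-7.2],[[-45.4,5,8],-7.2]]' 8.5
python3 -m crank '[[[0,0,0],0],[[0,0,0],0]]'
python3 - <<'E'
from h import *
to(.5267,-.201,.167,8.2)
a=manip.snapshot("scene")[:,:,::-1]
cv2.imwrite("pics/c5.png",crop(a,160,140,300,280,400,400))
E
```

```text
t: 13.2
tcp_pos: [0.5259, -0.2041, 0.2519]
tool_rot: [0.656, 0.754, -0.001, -0.002]
force: [0.5, 0.3, -0.1]
finger_gap: 0.993
t: 13.4
tcp_pos: [0.5261, -0.1996, 0.2541]
tool_rot: [0.655, 0.755, 0.0, -0.002]
force: [-0.0, 0.7, 0.6]
finger_gap: 0.999
to (0.5267, -0.201, 0.167, 8.2) shift [-0.17  0.06  8.71] spin -0.1 cur yaw 8.13
```

View pics/c5.png

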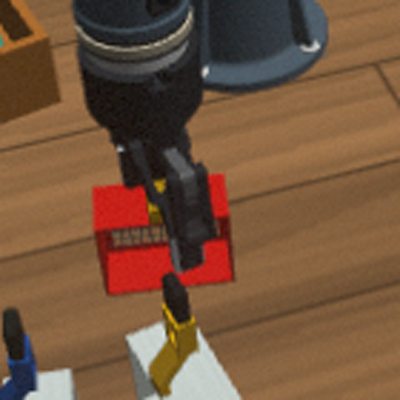

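```bash
python3 -m crank '[[[-0.15,0.05,4.5],0],[[-0.15,0.05,8.7],0],[[-0.15,0.05,8.7],0],[[-0.15,0.05,8.7],0]]'
python3 -m crank '[[[0,0,0],0],[[0,0,0],0],[[0,0,0],0],[[0,0,0],0],[[0,0,0],0],[[0,0,0],0],[[0,0,0],0]]' 0 60
python3 -c "
from h import *
to(.5267,-.201,.167,8.2)"
```

```text
t: 13.85
tcp_pos: [0.5277, -0.2005, 0.1688]
tool_rot: [0.654, 0.756, 0.0, -0.001]
force: [0.8, 0.5, 0.7]
finger_gap: 0.994
t: 14.55
tcp_pos: [0.5276, -0.2024, 0.1695]
tool_rot: [0.655, 0.756, -0.0, 0.0]
force: [-2.9, -0.0, 6.3]
finger_gap: 0.303
to (0.5267, -0.201, 0.167, 8.2) shift [ 0.15 -0.07  0.25] spin -0.0 cur yaw 8.18
```

```bash
python3 -m crank '[[[0,0,-4],0],[[0,0,-8.5],0],[[0,0,-10.3],0],[[0,0,-10.3],0],[[0,0,-10.3],0]]'
python3 -c "
from h import *
to(.471,.125,.2708,.97)"
```

```text
t: 15.05
tcp_pos: [0.527, -0.2016, 0.2705]
tool_rot: [0.655, 0.756, -0.0, -0.001]
force: [-0.5, 0.4, -2.6]
finger_gap: 0.31
to (0.471, 0.125, 0.2708, 0.97) shift [33.13 -0.91  0.01] spin 7.2 cur yaw 8.16
```

```bash
python3 -m crank '[[[4,0,0],1],[[8,-0.2,0],2],[[12,-0.3,0],3],[[16,-0.4,0],4],[[20,-0.5,0],5],[[24,-0.7,0],6],[[28,-0.8,0],7.2],[[31,-0.9,0],7.2],[[33.1,-0.9,0],7.2],[[33.1,-0.9,0],7.2]]'
python3 -m crank '[[[0,0,0],0],[[0,0,0],0]]'
python3 - <<'E'
from h import *
to(.471,.14,.2708,.97)
a=manip.snapshot("scene")[:,:,::-1]
e=manip.sense()["tcp_pos"]+[0,.006-.008,-.0195];print("eye mouth face px",proj("scene",e))
cv2.imwrite("pics/c6.png",crop(a,300,110,440,250,500,500))
E
```

```text
t: 16.05
tcp_pos: [0.4693, 0.1266, 0.269]
tool_rot: [0.7, 0.714, -0.002, -0.002]
force: [0.2, -1.3, -1.0]
finger_gap: 0.305
t: 16.25
tcp_pos: [0.4714, 0.1235, 0.2702]
tool_rot: [0.701, 0.713, -0.001, -0.001]
force: [1.4, -0.2, -1.3]
finger_gap: 0.304
to (0.471, 0.14, 0.2708, 0.97) shift [ 1.65 -0.02 -0.06] spin -0.0 cur yaw 0.93
eye mouth face px [347.4208 171.6064]
```

View pics/c6.png

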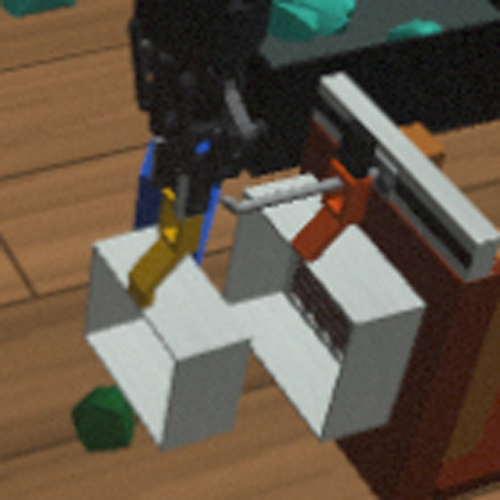

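```bash
python3 -m crank '[[[0.8,0,-0.05],0],[[1.6,0,-0.05],0],[[2,0,-0.05],0],[[2.4,0,-0.05],0],[[2.8,0,-0.05],0],[[2.8,0,-0.05],0]]'
python3 -m crank '[[[0.4,0,0],0],[[0.8,0,0],0],[[0.8,0,0],0]]'
python3 -m crank '[[[0.4,0,0],0],[[0.8,0,0],0],[[0.8,0,0],0]]'
python3 -m crank '[[[0.4,0,0],0],[[1.0,0,0],0],[[1.0,0,0],0]]'

```

```text
t: 16.9
tcp_pos: [0.4712, 0.1529, 0.2719]
tool_rot: [0.701, 0.713, 0.0, 0.0]
force: [-0.2, -0.5, -1.3]
finger_gap: 0.305
t: 17.2
tcp_pos: [0.4711, 0.1608, 0.2718]
tool_rot: [0.701, 0.713, 0.0, -0.0]
force: [0.8, -0.1, -1.4]
finger_gap: 0.306
t: 17.5
tcp_pos: [0.471, 0.1688, 0.2718]
tool_rot: [0.701, 0.713, 0.0, -0.0]
force: [0.3, 0.3, -1.5]
finger_gap: 0.305
t: 17.8
tcp_pos: [0.4708, 0.1791, 0.2719]
tool_rot: [0.701, 0.713, 0.0, -0.0]
force: [-0.1, -0.4, -0.9]
finger_gap: 0.307
```

```bash
python3 -m crank '[[[0,0,0.6],0],[[0,0,1.1],0],[[0,0,1.1],0],[[0,0,1.1],0]]'
python3 -m crank '[[[0,0,0.15],0],[[0,0,0.15],0]]'
python3 -m crank '[[[0,0,0.1],0],[[0,0,0.1],0]]'

```

```text
t: 18.2
tcp_pos: [0.4707, 0.1782, 0.2605]
tool_rot: [0.701, 0.713, -0.0, -0.0]
force: [0.5, -0.1, -0.8]
finger_gap: 0.302
t: 18.4
tcp_pos: [0.4708, 0.1783, 0.2593]
tool_rot: [0.701, 0.713, -0.0, -0.0]
force: [-0.1, 0.8, -2.1]
finger_gap: 0.309
t: 18.6
tcp_pos: [0.4708, 0.1783, 0.2583]
tool_rot: [0.701, 0.713, -0.0, -0.0]
force: [-0.8, 0.4, -1.5]
finger_gap: 0.303
```

```bash
python3 -m crank '[[[0,0,0.1],0],[[0,0,0.1],0]]'
python3 -m crank '[[[0,0,0.1],0],[[0,0,0.1],0]]'

```

```text
t: 18.8
tcp_pos: [0.471, 0.1784, 0.2575]
tool_rot: [0.701, 0.713, 0.0, 0.0]
force: [-1.0, 0.0, -0.4]
finger_gap: 0.307
t: 19.0
tcp_pos: [0.4711, 0.1783, 0.2566]
tool_rot: [0.701, 0.713, 0.0, 0.0]
force: [-0.9, -0.3, 2.0]
finger_gap: 0.307
```

```bash
python3 -m crank '[[[0,0,-0.35],0],[[1,0,-0.35],0],[[2,0,-0.35],0],[[3,0,-0.35],0],[[4,0,-0.35],0],[[4.5,0,-0.35],0],[[4.5,0,-0.35],0]]'
python3 -m crank '[[[0.2,0,0],0],[[0.4,0,0],0],[[0.4,0,0],0]]'
python3 -m crank '[[[0.2,0,0],0],[[0.2,0,0],0]]'
python3 -m crank '[[[0.15,0,0],0],[[0.15,0,0],0]]'

```

```text
t: 19.7
tcp_pos: [0.4699, 0.2243, 0.2597]
tool_rot: [0.701, 0.714, -0.0, -0.0]
force: [-0.1, -0.2, -2.8]
finger_gap: 0.302
t: 20.0
tcp_pos: [0.4701, 0.2273, 0.2599]
tool_rot: [0.701, 0.713, 0.0, 0.0]
force: [-0.4, 0.7, -1.3]
finger_gap: 0.302
t: 20.2
tcp_pos: [0.4701, 0.2294, 0.2599]
tool_rot: [0.701, 0.713, 0.0, 0.0]
force: [-0.8, -0.0, -1.9]
finger_gap: 0.303
t: 20.4
tcp_pos: [0.47, 0.2309, 0.2598]
tool_rot: [0.701, 0.713, 0.0, -0.0]
force: [0.0, 0.1, -0.3]
finger_gap: 0.306
```

```bash
python3 -m crank '[[[0.1,0,0],0],[[0.1,0,0],0]]'
python3 -m crank '[[[0.1,0,0],0],[[0.1,0,0],0]]'
python3 -m crank '[[[0.1,0,0],0],[[0.1,0,0],0]]'

```

```text
t: 20.6
tcp_pos: [0.47, 0.2319, 0.2598]
tool_rot: [0.701, 0.713, 0.0, -0.0]
force: [-0.6, 0.3, -1.1]
finger_gap: 0.306
t: 20.8
tcp_pos: [0.4699, 0.233, 0.2598]
tool_rot: [0.701, 0.713, 0.0, -0.0]
force: [-0.1, 0.2, -1.9]
finger_gap: 0.308
t: 21.0
tcp_pos: [0.4699, 0.2338, 0.2598]
tool_rot: [0.701, 0.713, -0.0, 0.0]
force: [0.5, -1.1, -2.2]
finger_gap: 0.309
```

```bash
python3 -m crank '[[[0.1,0,0],0],[[0.1,0,0],0]]'
python3 -m crank '[[[0.1,0,0],0],[[0.1,0,0],0]]'

```

```text
t: 21.2
tcp_pos: [0.4699, 0.2341, 0.2599]
tool_rot: [0.701, 0.713, -0.001, 0.001]
force: [0.1, -3.0, -0.9]
finger_gap: 0.304
t: 21.4
tcp_pos: [0.4699, 0.2345, 0.26]
tool_rot: [0.701, 0.713, -0.001, 0.001]
force: [-0.3, -5.5, 0.6]
finger_gap: 0.305
```

```bash
python3 -m crank '[[[-0.05,0,0.15],0],[[-0.05,0,0.26],0],[[-0.05,0,0.26],0]]'
python3 -m crank '[[[0,0,0],0],[[0,0,0],0],[[0,0,0],0],[[0,0,0],0]]' 5.5
python3 -m crank '[[[0,0,-2],0],[[0,0,-6],0],[[0,0,-8],0],[[0,0,-8],0]]'
python3 - <<'E'
from h import *
a=manip.snapshot("scene")[:,:,::-1];b=manip.snapshot("top")[:,:,::-1]
cv2.imwrite("pics/c7.png",np.hstack([crop(a,330,90,470,230,400,400),crop(b,100,130,240,270,400,400)]))
# S: local -y offset 5.5mm at yaw -8.1
to(.5085,-.3245,.245,-8.1)
E
```

```text
t: 21.7
tcp_pos: [0.4702, 0.2344, 0.2579]
tool_rot: [0.701, 0.713, -0.0, 0.001]
force: [-0.8, -6.2, 3.8]
finger_gap: 0.306
t: 22.1
tcp_pos: [0.4699, 0.2358, 0.2572]
tool_rot: [0.701, 0.713, 0.0, -0.0]
force: [-0.3, -0.6, -1.0]
finger_gap: 0.648
t: 22.5
tcp_pos: [0.4718, 0.2362, 0.3406]
tool_rot: [0.701, 0.713, 0.004, 0.002]
force: [0.3, -0.3, 0.2]
finger_gap: 0.644
to (0.5085, -0.3245, 0.245, -8.1) shift [-56.06   2.94   9.18] spin 9.1 cur yaw 0.98
```

View pics/c7.png

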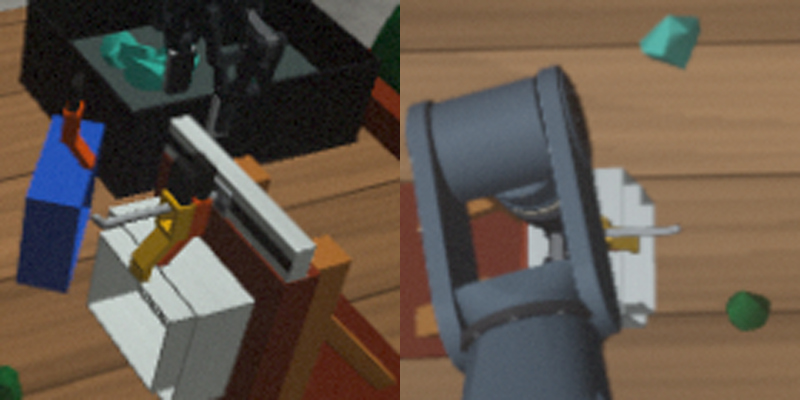

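```bash
python3 -m crank '[[[-5,0.3,0],0],[[-10,0.5,0],1],[[-15,0.8,0],2],[[-20,1.1,0],3],[[-25,1.4,1],4],[[-30,1.6,2],5],[[-35,1.9,4],6],[[-40,2.2,6],7],[[-45,2.5,8],8],[[-50,2.7,8.6],9]]' 8.5
python3 -m crank '[[[-5.5,0.2,0],0],[[-5.5,0.2,0],0],[[-5.5,0.2,0],0],[[-5.5,0.2,0],0]]'
python3 - <<'E'
from h import *
to(.509,-.3245,.156,-8.1)
a=manip.snapshot("scene")[:,:,::-1]
cv2.imwrite("pics/c8.png",crop(a,110,160,250,300,400,400))
E
```

```text
t: 23.6
tcp_pos: [0.5024, -0.2504, 0.2498]
tool_rot: [0.755, 0.656, -0.0, -0.004]
force: [0.8, 0.3, 0.4]
finger_gap: 0.997
t: 24.0
tcp_pos: [0.498, -0.3032, 0.2524]
tool_rot: [0.755, 0.656, 0.0, -0.002]
force: [0.8, 0.8, -0.9]
finger_gap: 0.995
to (0.509, -0.3245, 0.156, -8.1) shift [-1.98  1.41  9.64] spin 0.1 cur yaw -8.02
```

View pics/c8.png

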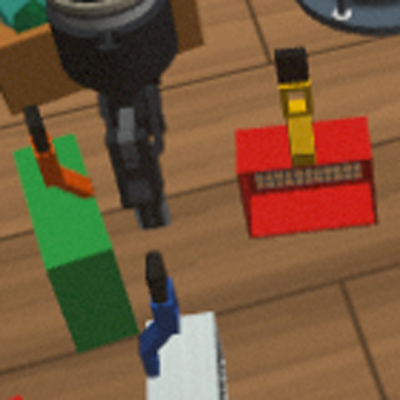

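```bash
python3 -c "
from h import *
print(onz('scene',(110+33*.35,160+115*.35),.215), [onz('scene',(110+x*.35,160+y*.35),.116) for x,y in((15,150),(70,135),(108,248),(48,268))])
to(.509,-.3245,.156,-8.1)"
python3 -m crank '[[[-2,1.4,0],0],[[-2,1.4,0],0],[[-2,1.4,0],0]]'
python3 -c "
from h import *
to(.509,-.3245,.156,-8.1)"
```

```text
[ 0.3472 -0.3835  0.215 ] [array([ 0.273 , -0.4163,  0.116 ]), array([ 0.271 , -0.3666,  0.116 ]), array([ 0.4165, -0.3536,  0.116 ]), array([ 0.4212, -0.4037,  0.116 ])]
to (0.509, -0.3245, 0.156, -8.1) shift [-2.01  1.38  9.69] spin 0.1 cur yaw -7.96
t: 24.35
tcp_pos: [0.5099, -0.3249, 0.2537]
tool_rot: [0.754, 0.656, 0.0, -0.001]
force: [-0.3, 0.4, -0.2]
finger_gap: 0.997
to (0.509, -0.3245, 0.156, -8.1) shift [ 0.02 -0.09  9.77] spin 0.2 cur yaw -7.94
```

Green look-alike is clear of the fingers (nearest edge x≈0.42). Descend and grip.

```bash
python3 -m crank '[[[0,-0.05,4.5],0],[[0,-0.05,9],0],[[0,-0.05,9.8],0],[[0,-0.05,9.8],0],[[0,-0.05,9.8],0]]'
python3 -m crank '[[[0,0,0],0],[[0,0,0],0],[[0,0,0],0],[[0,0,0],0],[[0,0,0],0],[[0,0,0],0],[[0,0,0],0]]' 0 60
python3 -m crank '[[[0,0,-4],0],[[0,0,-8.5],0],[[0,0,-11.8],0],[[0,0,-11.8],0],[[0,0,-11.8],0]]'
python3 -c "
from h import *
to(.471,.125,.272,.97)"
```

```text
t: 24.85
tcp_pos: [0.5104, -0.3269, 0.1576]
tool_rot: [0.755, 0.656, 0.0, 0.001]
force: [0.2, -0.1, 0.3]
finger_gap: 0.996
t: 25.55
tcp_pos: [0.5091, -0.3268, 0.1564]
tool_rot: [0.755, 0.656, -0.0, 0.0]
force: [-2.4, 0.6, 5.8]
finger_gap: 0.303
t: 26.05
tcp_pos: [0.5093, -0.3265, 0.2738]
tool_rot: [0.755, 0.656, 0.0, 0.0]
force: [-0.1, 0.3, -1.2]
finger_gap: 0.3
to (0.471, 0.125, 0.272, 0.97) shift [ 44.17 -10.1    0.16] spin -9.0 cur yaw -8.03
```

```bash
python3 -m crank '[[[4.7,-1.1,0],-1],[[9.4,-2.2,0],-2],[[14,-3.2,0],-3],[[18.6,-4.3,0],-4],[[23.3,-5.3,0],-5],[[28,-6.4,0],-6],[[32.5,-7.5,0],-7],[[37,-8.5,0.1],-8],[[41,-9.4,0.2],-9],[[44.1,-10.1,0.2],-9]]'
python3 -m crank '[[[0,0,0],0],[[0,0,0],0],[[0,0,0],0]]'
python3 - <<'E'
from h import *
to(.471,.14,.2715,.97)
a=manip.snapshot("scene")[:,:,::-1]
cv2.imwrite("pics/c9.png",crop(a,300,110,440,250,500,500))
E
```

```text
t: 27.05
tcp_pos: [0.4685, 0.1265, 0.2692]
tool_rot: [0.701, 0.714, -0.002, -0.002]
force: [0.3, -0.4, -1.8]
finger_gap: 0.303
t: 27.35
tcp_pos: [0.4704, 0.1233, 0.2705]
tool_rot: [0.701, 0.713, -0.001, -0.001]
force: [0.1, -1.0, -0.8]
finger_gap: 0.303
to (0.471, 0.14, 0.2715, 0.97) shift [ 1.67  0.08 -0.1 ] spin -0.0 cur yaw 0.93
```

View pics/c9.png

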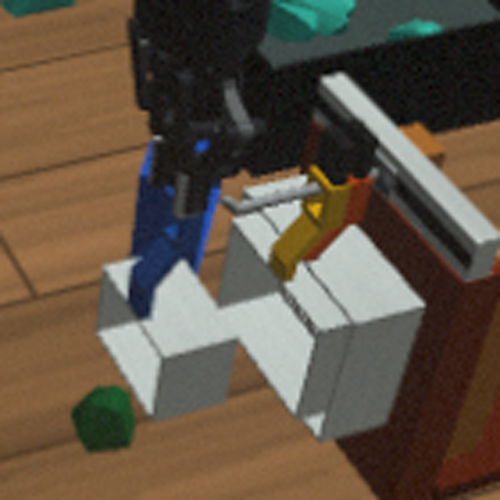

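```bash
python3 -m crank '[[[0.8,0.05,-0.1],0],[[1.6,0.05,-0.1],0],[[2,0.05,-0.1],0],[[2.4,0.05,-0.1],0],[[2.8,0.05,-0.1],0],[[2.8,0.05,-0.1],0]]'
python3 -m crank '[[[0.4,0,0],0],[[0.8,0,0],0],[[0.8,0,0],0]]'
python3 -m crank '[[[0.4,0,0],0],[[0.8,0,0],0],[[0.8,0,0],0]]'

```

```text
t: 28.0
tcp_pos: [0.4709, 0.1527, 0.2727]
tool_rot: [0.701, 0.713, 0.0, -0.0]
force: [0.2, -0.1, -1.0]
finger_gap: 0.305
t: 28.3
tcp_pos: [0.4708, 0.1606, 0.2727]
tool_rot: [0.701, 0.713, 0.0, -0.0]
force: [0.7, -0.5, -0.8]
finger_gap: 0.308
t: 28.6
tcp_pos: [0.4706, 0.1687, 0.2727]
tool_rot: [0.701, 0.713, 0.0, -0.0]
force: [-0.4, -0.6, -1.1]
finger_gap: 0.307
```

Lower to −3.5 mm here, then advance to clear the bend and feel the rod.

```bash
python3 -m crank '[[[0,0,0.4],0],[[0,0,0.8],0],[[0,0,0.95],0],[[0,0,0.95],0]]'
python3 -m crank '[[[0.4,0,0],0],[[0.8,0,0],0],[[0.8,0,0],0]]'
python3 -m crank '[[[0,0,0.3],0],[[0,0,0.3],0],[[0,0,0.3],0]]'
python3 -m crank '[[[0,0,0.1],0],[[0,0,0.1],0]]'

```

```text
t: 29.0
tcp_pos: [0.4705, 0.1681, 0.2628]
tool_rot: [0.701, 0.713, -0.0, -0.0]
force: [-1.2, -0.8, -1.2]
finger_gap: 0.307
t: 29.3
tcp_pos: [0.4706, 0.1768, 0.2633]
tool_rot: [0.701, 0.713, 0.0, 0.0]
force: [0.2, -0.1, -1.4]
finger_gap: 0.307
t: 29.6
tcp_pos: [0.4704, 0.1761, 0.2601]
tool_rot: [0.701, 0.713, -0.0, -0.0]
force: [-0.5, -1.3, -1.2]
finger_gap: 0.304
t: 29.8
tcp_pos: [0.4705, 0.1761, 0.2591]
tool_rot: [0.701, 0.713, -0.0, -0.0]
force: [0.4, -0.8, -1.7]
finger_gap: 0.305
```

```bash
python3 -m crank '[[[0.5,0,-0.1],0],[[1.2,0,-0.1],0],[[2,0,-0.1],0],[[2.7,0,-0.1],0],[[3.2,0,-0.1],0],[[3.2,0,-0.1],0]]'
python3 -m crank '[[[0.2,0,0],0],[[0.4,0,0],0],[[0.4,0,0],0]]'
python3 -m crank '[[[0.15,0,0],0],[[0.15,0,0],0]]'
python3 -m crank '[[[0.1,0,0],0],[[0.1,0,0],0]]'
python3 -m crank '[[[0.1,0,0],0],[[0.1,0,0],0]]'

```

```text
t: 30.4
tcp_pos: [0.4699, 0.209, 0.2602]
tool_rot: [0.701, 0.714, 0.0, -0.0]
force: [-0.4, 0.2, -1.9]
finger_gap: 0.306
t: 30.7
tcp_pos: [0.47, 0.2122, 0.2602]
tool_rot: [0.701, 0.713, 0.0, -0.0]
force: [-0.2, -0.9, -0.6]
finger_gap: 0.304
t: 30.9
tcp_pos: [0.47, 0.2137, 0.2602]
tool_rot: [0.701, 0.713, 0.0, -0.0]
force: [1.0, -0.1, -2.0]
finger_gap: 0.305
t: 31.1
tcp_pos: [0.4699, 0.2147, 0.2602]
tool_rot: [0.701, 0.713, 0.0, -0.0]
force: [-0.3, 0.7, -1.4]
finger_gap: 0.304
t: 31.3
tcp_pos: [0.4699, 0.2157, 0.2602]
tool_rot: [0.701, 0.713, 0.0, -0.0]
force: [0.4, -0.2, -1.5]
finger_gap: 0.302
```

```bash
python3 -m crank '[[[0.1,0,0],0],[[0.1,0,0],0]]'
python3 -m crank '[[[0.1,0,0],0],[[0.1,0,0],0]]'
python3 -m crank '[[[0.1,0,0],0],[[0.1,0,0],0]]'

```

```text
t: 31.5
tcp_pos: [0.4699, 0.2165, 0.2602]
tool_rot: [0.701, 0.713, -0.0, 0.0]
force: [0.2, -1.1, -0.8]
finger_gap: 0.302
t: 31.7
tcp_pos: [0.4698, 0.2169, 0.2603]
tool_rot: [0.701, 0.713, -0.001, 0.001]
force: [-0.5, -3.4, 0.4]
finger_gap: 0.305
t: 31.9
tcp_pos: [0.4698, 0.2172, 0.2604]
tool_rot: [0.701, 0.713, -0.001, 0.001]
force: [0.0, -5.6, 1.7]
finger_gap: 0.302
```

Contact as predicted. Lower onto the rod, release, withdraw.

```bash
python3 -m crank '[[[-0.05,0,0.15],0],[[-0.05,0,0.3],0],[[-0.05,0,0.3],0]]'
python3 -m crank '[[[0,0,0],0],[[0,0,0],0],[[0,0,0],0],[[0,0,0],0]]' 5.5
python3 -m crank '[[[0,0,-2],0],[[0,0,-6],0],[[0,0,-10],0],[[-5,0,-12],0],[[-10,0,-12],0],[[-15,0,-12],0],[[-20,0,-12],0],[[-25,0,-12],0],[[-25,0,-12],0],[[-25,0,-12],0]]'
python3 - <<'E'
from h import *
a=manip.snapshot("scene")[:,:,::-1];b=manip.snapshot("top")[:,:,::-1]
cv2.imwrite("pics/c10.png",np.hstack([crop(a,340,110,460,230,400,400),crop(b,130,155,230,255,400,400)]))
E
```

```text
t: 32.2
tcp_pos: [0.4702, 0.2171, 0.2577]
tool_rot: [0.701, 0.713, -0.001, 0.001]
force: [0.7, -4.4, 2.3]
finger_gap: 0.303
t: 32.6
tcp_pos: [0.4699, 0.2186, 0.2573]
tool_rot: [0.701, 0.713, 0.0, -0.0]
force: [0.6, -1.2, -0.1]
finger_gap: 0.639
t: 33.6
tcp_pos: [0.4741, -0.0329, 0.3771]
tool_rot: [0.702, 0.712, 0.0, -0.0]
force: [-0.5, 0.2, -0.3]
finger_gap: 0.645
```

View pics/c10.png

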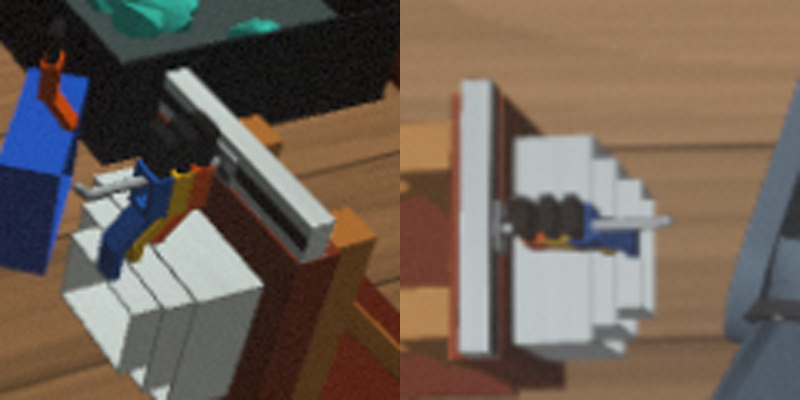

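```bash
python3 - <<'E'
from h import *
f=lambda y,z:((proj("top",(.47,y,z))-[130,155])*4+[400,0]).round(1)
F=.282
print("board front z.19",f(F,.19),"L tray top back edge z.191",f(F,.191),"rail front z.266",f(F,.266),"tabs back/front z.288",f(F-.022,.288),f(F-.066,.288),"S mouth z.165",f(F-.088,.165))
E
```

```text
board front z.19 [515.6 240.5] L tray top back edge z.191 [515.3 240.3] rail front z.266 [492.  222.2] tabs back/front z.288 [516.9 215.9] [581.5 214.7] S mouth z.165 [642.2 244.1]
```

```bash
python3 -c "
from station import manip
print(manip.sense()['force'],manip.sign_off())"
```

```text
the job is handed in; nothing more can be done
[-0.4969722   0.28479045 -0.21994051] None
```

All three screens are hanging on the hook in the order you asked: orange-handled large, then yellow middle, then blue small. Each is nested in the one before, with its mouth facing away from the board. I handed the job in at about 34 s of the 72 s allowed.

- **Pushing forces:** I slid each screen in small steps until it touched. The largest contact force I read was about 7 N, against the 25 N limit. I then lowered each screen onto the rod and released it before fetching the next.
- **Hook position:** I found the hook by camera and then by feel. Its root is at about x = 0.470 m and 0.247 m high. No screen caught on the tip.
- **Last checks:** The final pictures show the large screen's back at the board, the three collars and grip tabs touching one another, and the gripper well clear. Each screen touched home within about 1–2 mm of where I predicted. The seen board and tab edges matched the expected pixels to about 1–2 px, or 3–4 mm, so the pictures alone could not show a gap smaller than that.
- **Left alone:** I did not move the arm to the glass lumps, the brush or the look-alikes. I made no final check on them beyond what appears in those close-up pictures.

No check failed.

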